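# Hang a slotted heat sink on a headed stud

### The job

Pick up the finned heat sink standing on the repair bench and hang it by the slot of its strap on the headed stud of the stand: slide the slot sideways over the stud between its head and shoulder, then let the heat sink down so that the stud sits in the notch at the slot's end, and leave it hanging there freely. The stud's height was set by hand, so feel for it and never force the strap against the stand (stay below 25 N); do not push the board, jar, spool or screwdriver about.

Things in the scene. Friction and masses are not known exactly. Their poses are not given: they have to be found in the camera images.
- sink_mid (a point): Loose aluminium heat sink, 0.2 to 0.4 kg, upright on the bench; this point: centre line, 75 mm up, half-way. z up, x normal to its flat strap, y along the strap's width. Finned block 30 (x) x 50 (y) x 50 mm high; above it one plate 8 mm thick (x -4 to 4) with slot, notch and grip tab, y from -42 to 52, centre of mass near y = 0. Heights below are above its underside.
- sink_tab (a point): Middle of the heat sink's grip tab: 30 mm wide (y -15 to 15), 8 mm thick (x), from height 100 to the top at 150; this point is at height 125, y = 0. Best gripped across its width. Axes as sink_mid. Below it a solid bar, height 84 to 100, y -42 to 52.
- sink_notch (a point): Top middle of the notch: height 84, y = 0. The slot (13 mm high) opens at the +y edge: floor = lower lip, top at height 62, reaching to y = 14; roof = upper lip, underside at height 75, reaching farther, to y = 52; closed end = edge of the solid web at y = -6.5. There it turns up into the notch, y -6.5 to 6.5. Stud in the notch: it hangs balanced.
- stand: Fixed stand; origin at its foot's centre, on the bench; z up, x along the stud from post to head. Foot 120 (x) x 100 x 12 mm high; post 30 x 30 mm on the origin, top at 177 mm; on it a clamp block 40 x 42 x 22 mm high carries a level round steel stud at y = 0: shoulder 18 mm diameter, x 20 to 40 mm; neck 10 mm diameter, x 40 to 54; head 20 mm diameter, x 54 to 60.
- stand_gap (a point): Point on the bench straight below the middle of the stud's neck (stand x = 47 mm, y = 0). The clamp is tight but was set by hand: the stud's axis is 120 to 160 mm above this point, to be seen or felt, e.g. by lowering the long upper lip on the neck. The strap goes in the 14 mm gap with its x along the stand's x, either way round. No more than 25 N on the stud.
- board: Bystander: green circuit board 150 x 240 mm on 30 mm spacers, about 60 mm high with its parts; origin at the centre, on the bench.
- jar: Bystander: amber jar, 44 mm diameter, 50 mm high; origin at the centre of its underside.
- spool: Bystander: white ring-shaped spool, 52 mm diameter, 22 mm high; origin at the centre of its underside.
- driver: Bystander: screwdriver lying on the bench, along its x axis.
Mind the look-alikes: they are no part of the job. Several things look just like the part that bears sink_mid: the one meant starts nearest to the robot's base. Several things look just like the stand: the one meant starts nearest to the robot's base.

How it is judged:
By the outcome, as a careful person would: the job done as asked, in the order asked, and still so for the second after the job is handed in, with the robot touching nothing.
It also fails if it takes over 48 s, if anything falls off the work surface, if the arm or the gripper's body presses on something with over 40 N, if the wrist force passes 120 N, or if a joint passes its speed limit or range.

### The arm

A 7-joint arm with a two-finger parallel gripper is mounted at the origin on the work surface. World frame = base frame: x ahead of the robot, y to its left, z up, the work surface at z = 0. Lengths are in m, angles in rad, forces in N, time in s.
With the tool pointing down it reaches from about 0.425 to 0.925 m from the base axis. Payload 6.8 kg.
Tool frame: the origin (TCP) lies at the centre of the arm's flange, where the gripper is bolted on; the fingertips stand 173 mm ahead of it and the grasp point (between the pads) lies 155 mm ahead of it; z points along the fingers, y is the direction in which the jaws open and shut (so a half turn about z gives the same grasp; the last joint's range is limited). The gripper opens to 85 mm and grips with 20 to 120 N. Pads are 22 mm wide; open, the fingers measure 114 mm over their backs; the gripper's body (76 mm by 85 mm) begins 54 mm behind the grasp point. The pads swing forward as they close: fully open they stand 13 mm farther back than shut.
Start: joints at [1.014, 0.477, 0.022, 1.555, -0.011, 1.109, -0.083], TCP at [0.293, -0.608, 0.405] pointing down, gripper open.
Joint ranges: [-2.96, 2.96], [-0.34, 2.1], [-1.41, 1.46], [0.24, 2.44], [-1.37, 4.51], [0.17, 1.92], [-2.96, 2.96]. Speed limits (rad/s): [2.39, 2.39, 3.14, 3.14, 3.14, 3.14, 3.14].

### API

Orientations are given as a rotation vector (axis times angle).
In Python, from bench import readout, grab_frame, camera_model, r gives the robot as it stands.
- The arm moves only by the tool apply_moves, never from a script. Its argument "deltas" is a list of rows, each an object with "xyz": the shift along the world's x, y, z in m, a list of three; "turn": the turn about the world's z in rad. In form: [{"xyz": [dx, dy, dz], "turn": turn}, ...]. A call has 1 to 12 rows; each row shifts and turns the commanded pose from where the row before left it; what a row does not reach is not made up. A row lasts 1/12 s, in which the tool goes at most 41.7 mm and 7.16 degrees, less where a joint would pass 70% of its speed; a pose out of reach is approached as far as the arm can. A call with a gripper value outside its range is refused whole. "claw" is the gripper's target within -1 to 1 (shut at 1, half-way at 0, fully open at -1), set as the call begins (left out, the last holds). The fingers move at their own pace and stop on an object; "squeeze" is the grip in N (left out, the last holds). Time passes only in rows, so rows that do not move let the fingers close. It gives the time, the measured TCP pose, the force and the opening at its end, in the units of the state.
- readout.get_obs(): the state, without advancing time (a new reading comes with each control period).
- grab_frame(name): name is "side" or "top" or "wrist"; returns the picture (420x560x3 uint8, red, green, blue); there is no depth.
- camera_model(name): a dict with "intrinsics" (3x3 intrinsics, pixels), "R" (3x3) and "t" (3): a world point X has camera coordinates R X + t. Camera axes: x right, y down, z forward; pixel columns grow to the right and rows downward; lengths in m; the calibration is good to about 2 mm. A picture is of the moment at which its call begins: read the wrist's pose just before it. camera_model takes no time and is no camera call; for the wrist camera it gives the pose at the moment of the call.
- r.hand_in(): hands the job in, once; it reports no verdict.
The state is a dict: "clock": time; "joints": joint angles; "qvel": joint speeds; "tau": joint torques, N m; "tcp_pos": TCP position; "orientation": TCP orientation; "contact_force": force on the tool from outside, world axes, zero at the start; "moment": the same for the moment, N m; "grip_width": finger opening in m.
Only numpy, scipy, OpenCV 4.12 (cv2) and the standard library are available. Lean on these libraries where they do the work, as an engineer would, in place of code of your own. Each camera call takes 0.05 s, during which the arm holds its last target.

## Working session

There is one attempt and no reset: what is moved stays moved. The work goes in short steps, Python scripts to look and compute and a tool call to move; the robot and the scene stay as the last step left them, time stands still between calls to the robot, and variables do not carry over. Pictures are saved under pics/ and viewed, and the job is handed in when it is done.

Besides the shell and the picture viewer there is one more tool, called after "Request:" in YAML: its name, and indented under it one key for each argument. apply_moves: Moves the arm, as the interface text tells. Its arguments: {"type":"object","properties":{"deltas":{"type":"array"},"claw":{"type":"number"},"squeeze":{"type":"number"}},"required":["deltas"]}

```bash
mkdir -p pics; ls
python3 - <<'E'
from bench import readout, grab_frame, camera_model, r
import cv2,numpy as np
o=readout.get_obs()
for k in o: print(k,np.round(o[k],3))
for n in ["side","top","wrist"]:
    m=camera_model(n); 
    print(n,np.round(m["intrinsics"],1).tolist(),"C",np.round(-m["R"].T@m["t"],3),np.round(m["R"],2).tolist())
    f=grab_frame(n); cv2.imwrite(f"pics/{n}0.png",cv2.cvtColor(f,cv2.COLOR_RGB2BGR))
E
```

```text
pics
clock 0.0
joints [ 1.014  0.478  0.022  1.556 -0.012  1.109 -0.083]
qvel [-0.002 -0.003 -0.001  0.    -0.002  0.     0.001]
tau [-0.0000e+00 -5.9644e+01  1.6080e+00 -2.8120e+01  1.2000e-02  9.0000e-03
  0.0000e+00]
tcp_pos [ 0.293 -0.608  0.404]
orientation [-3.061e+00 -6.990e-01  1.000e-03]
contact_force [ 0.275 -0.074 -0.132]
moment [ 0.018 -0.005 -0.027]
grip_width 0.085
side [[542.7, 0.0, 284.4], [0.0, 542.7, 212.5], [0.0, 0.0, 1.0]] C [0.386 1.025 0.679] [[-0.98, -0.22, 0.02], [-0.12, 0.47, -0.88], [0.18, -0.86, -0.48]]
top [[396.2, 0.0, 283.1], [0.0, 396.2, 210.7], [0.0, 0.0, 1.0]] C [0.463 0.031 1.136] [[-0.03, -1.0, 0.0], [-0.99, 0.02, -0.12], [0.12, -0.01, -0.99]]
wrist [[363.7, 0.0, 286.6], [0.0, 363.7, 213.2], [0.0, 0.0, 1.0]] C [ 0.353 -0.578  0.372] [[0.43, -0.9, -0.0], [-0.87, -0.42, 0.27], [-0.24, -0.11, -0.96]]
```

View pics/top0.png

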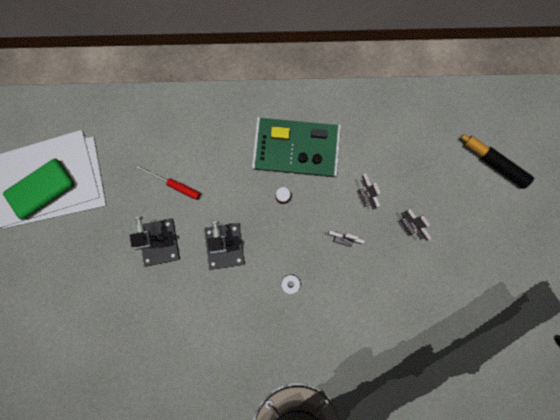

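View pics/side0.png

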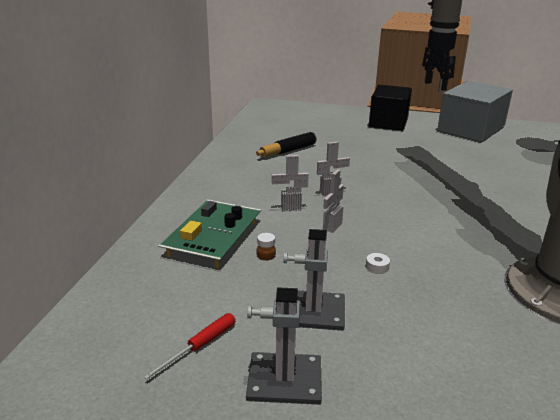

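View pics/wrist0.png

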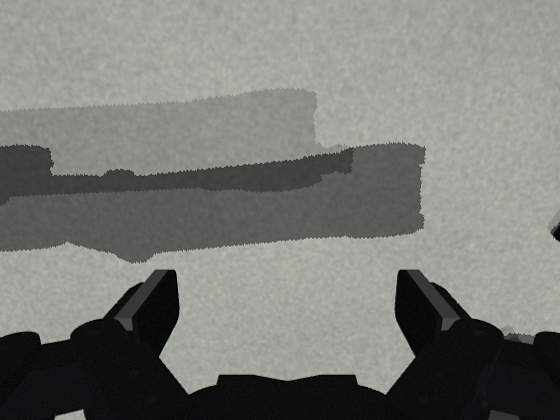

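```bash
cat > h.py <<'E'
import cv2,numpy as np
from bench import readout, grab_frame, camera_model, r
def ray(m,u,v):
    K=m["intrinsics"];R=np.array(m["R"]);t=np.array(m["t"])
    d=R.T@np.linalg.solve(K,[u,v,1]); return -R.T@t,d
def atz(m,u,v,z):
    c,d=ray(m,u,v); return c+d*(z-c[2])/d[2]
def proj(m,X):
    p=m["R"]@np.array(X)+m["t"]; q=m["intrinsics"]@p; return q[:2]/q[2]
def tri(obs):
    A=np.zeros((3,3));b=np.zeros(3)
    for m,u,v in obs:
        c,d=ray(m,u,v);d=d/np.linalg.norm(d);P=np.eye(3)-np.outer(d,d);A+=P;b+=P@c
    return np.linalg.solve(A,b)
def crop(src,dst,x0,y0,w,h,s):
    f=cv2.imread(src)[y0:y0+h,x0:x0+w]
    f=cv2.resize(f,None,fx=s,fy=s,interpolation=cv2.INTER_CUBIC)
    cv2.imwrite(dst,f)
E
python3 - <<'E'
from h import *
crop("pics/top0.png","pics/t_sink.png",315,170,130,90,6)
crop("pics/top0.png","pics/t_stand.png",195,205,70,75,8)
crop("pics/side0.png","pics/s_sink.png",265,135,100,110,5)
crop("pics/side0.png","pics/s_stand.png",270,220,90,115,5)
E
```

```text
(no output)
```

View pics/t_sink.png

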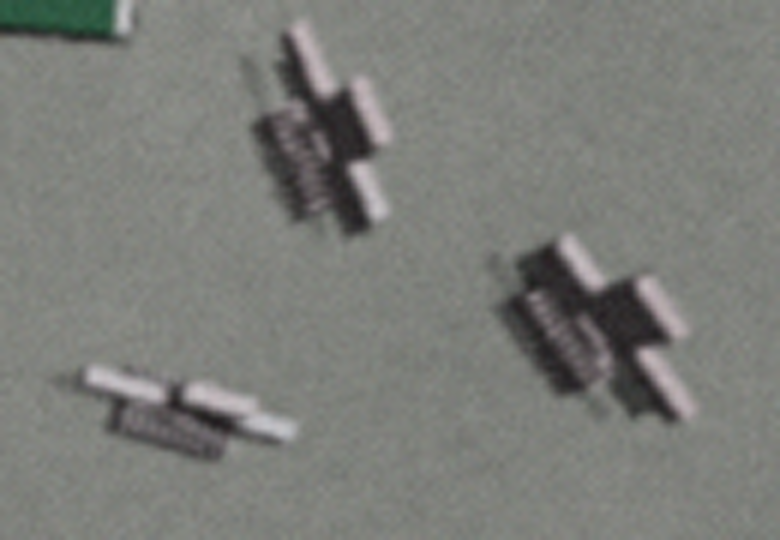

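View pics/t_stand.png

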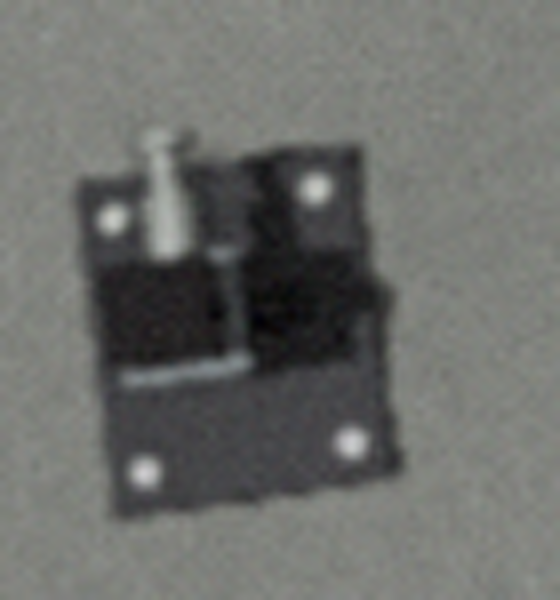

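View pics/s_sink.png

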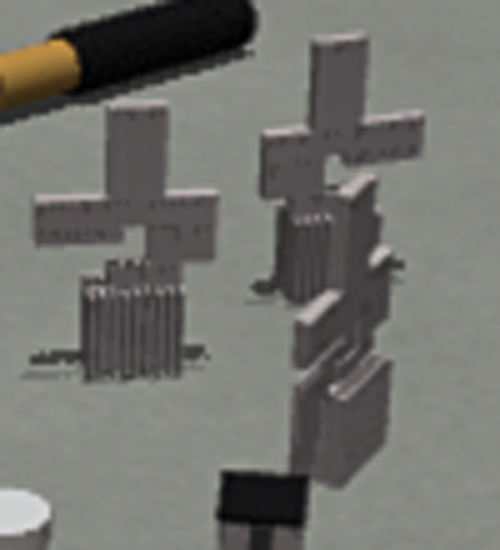

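View pics/s_stand.png

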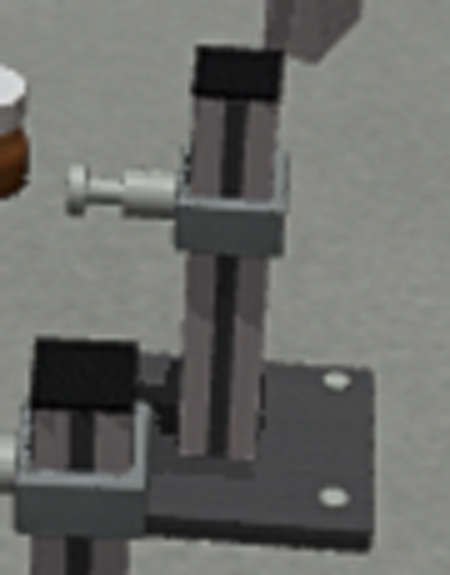

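Run:
```python
from h import *
T=camera_model("top");S=camera_model("side")
t=lambda u,v:(195+u/8,205+v/8)
P=[atz(T,*t(*c),.012)[:2] for c in [(82,185),(360,148),(400,470),(118,515)]]
for p in P: print(p)
c=np.mean(P,0); print("centre",c, np.linalg.norm(P[0]-P[1]),np.linalg.norm(P[1]-P[2]))
ax=(P[0]+P[1]-P[2]-P[3]); print("yaw",np.arctan2(ax[1],ax[0])); ay=(P[0]-P[1]+P[3]-P[2]);print(np.arctan2(-ay[0],ay[1]))
B=[atz(T,*t(*c),.012)[:2] for c in [(112,220),(316,190),(352,444),(145,474)]]
print("bolts",np.mean(B,0)); ax=B[0]+B[1]-B[2]-B[3];print(np.arctan2(ax[1],ax[0]));ay=B[0]-B[1]+B[3]-B[2];print(np.arctan2(-ay[0],ay[1]))
print("head",tri([(T,*t(165,135)),(S,270+77/5,220+190/5)]))
print("shoulder end",tri([(T,*t(168,190)),(S,270+126/5,220+191/5)]))
s=lambda u,v:(315+u/6,170+v/6)
b0=atz(T,*s(85,375),.1);b1=atz(T,*s(297,432),.1);print("bar",b0,b1,np.linalg.norm(b0-b1))
t0=atz(T,*s(184,390),.15);t1=atz(T,*s(258,408),.15);print("tab",t0,t1,(t0+t1)/2,np.linalg.norm(t0-t1))
m=(t0+t1)/2
print(np.linalg.norm((b0-m)[:2]),np.linalg.norm((b1-m)[:2]))
d=(b0-b1);print("yaw of bar dir",np.arctan2(d[1],d[0]))
sd=lambda u,v:(265+u/5,135+v/5)
print("tab tri",tri([(T,*s(221,399)),(S,*sd(358,187))]))
```

```text
[0.5526415  0.24553372]
[0.56337202 0.14674505]
[0.44949987 0.13408763]
[0.43634939 0.23313285]
centre [0.5004657  0.18987481] 0.09936973917160082 0.11457346075724197
yaw 0.10844418991580619
0.12013114582350595
bolts [0.49952328 0.19297959]
0.1276399705889472
0.11985398943895073
head [0.55940914 0.1981672  0.12040752]
shoulder end [0.54131996 0.19697446 0.12217223]
bar [ 0.52605125 -0.09526568  0.1       ] [ 0.49894925 -0.18657142  0.1       ] 0.09524314529903384
tab [ 0.51573819 -0.1300186   0.15      ] [ 0.5075162  -0.16038478  0.15      ] [ 0.5116272  -0.14520169  0.15      ] 0.031459597007199275
0.05197747788029283 0.04326875473384996
yaw of bar dir 1.282253151840073
tab tri [ 0.5121623  -0.14532755  0.14908875]
```

Request:
apply_moves:
  deltas:
    - {"xyz":[0.0137,0.029,0],"turn":-0.046}
    - {"xyz":[0.0137,0.029,0],"turn":-0.046}
    - {"xyz":[0.0137,0.029,0],"turn":-0.046}
    - {"xyz":[0.0137,0.029,0],"turn":-0.046}
    - {"xyz":[0.0137,0.029,0],"turn":-0.046}
    - {"xyz":[0.0137,0.029,0],"turn":-0.046}
    - {"xyz":[0.0137,0.029,0],"turn":-0.046}
    - {"xyz":[0.0137,0.029,0],"turn":-0.046}
    - {"xyz":[0.0137,0.029,0],"turn":-0.046}
    - {"xyz":[0.0137,0.029,0],"turn":-0.046}
    - {"xyz":[0.0137,0.029,0],"turn":-0.046}
    - {"xyz":[0.0137,0.029,0],"turn":-0.046}
  claw: -1

```text
clock: 1.15
tcp_pos: [0.4576, -0.2586, 0.4046]
orientation: [3.137, -0.166, -0.0]
contact_force: [0.5, -0.2, -0.6]
grip_width: 0.0857
```

Request:
apply_moves:
  deltas:
    - {"xyz":[0.0137,0.029,0],"turn":-0.046}
    - {"xyz":[0.0137,0.029,0],"turn":-0.046}
    - {"xyz":[0.0137,0.029,0],"turn":-0.046}
    - {"xyz":[0.0137,0.029,0],"turn":-0.046}
    - {"xyz":[0,0,0],"turn":0}
    - {"xyz":[0,0,0],"turn":0}
    - {"xyz":[0,0,0],"turn":0}

```text
clock: 1.73
tcp_pos: [0.5118, -0.1446, 0.4045]
orientation: [3.109, -0.449, -0.001]
contact_force: [-0.3, -1.1, -0.7]
grip_width: 0.0856
```

Run:
```python
from h import *
from scipy.spatial.transform import Rotation as Ro
o=readout.get_obs()
print(o["clock"],o["tcp_pos"],np.round(Ro.from_rotvec(o["orientation"]).as_matrix(),3).tolist(),np.round(o["joints"],2),o["contact_force"])
m=camera_model("wrist"); np.savez("w1.npz",**{k:np.array(v) for k,v in m.items()})
f=grab_frame("wrist");cv2.imwrite("pics/w1.png",cv2.cvtColor(f,cv2.COLOR_RGB2BGR))
```

```text
1.7333 [ 0.51178339 -0.14464845  0.40447478] [[0.959, -0.283, -0.001], [-0.283, -0.959, -0.0], [-0.001, 0.001, -1.0]] [ 0.24  0.25 -0.09  1.89  0.03  1.   -1.73] [-0.28766726 -1.13764374 -0.70281319]
```

View pics/w1.png

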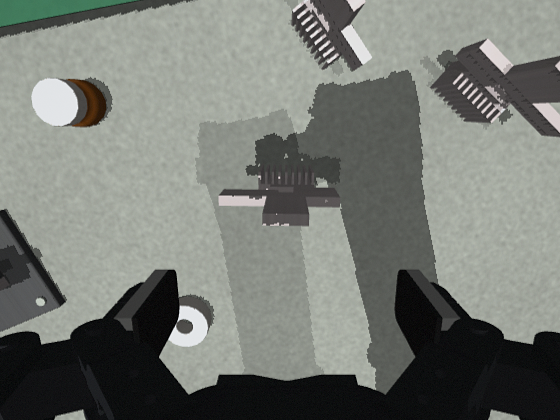

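Run:
```python
from h import *
crop("pics/w1.png","pics/w1c.png",205,130,150,110,5)
m=dict(np.load("w1.npz"))
for n,z,c in [("tab",.15,(286,219)),("tabL",.15,(263.5,219)),("tabR",.15,(309,219)),("barL",.1,(219,198)),("barR",.1,(340,198))]:
    print(n,atz(m,*c,z))
T=camera_model("top")
for n,p,z in [("jar",(283,193),.05),("spool",(290.5,284.5),.02),("board",(253,172),.03),("b2",(338,175),.03)]: print(n,atz(T,*p,z))
```

```text
tab [ 0.51341152 -0.14462246  0.15      ]
tabL [ 0.51748573 -0.13083823  0.15      ]
tabR [ 0.50924615 -0.15871511  0.15      ]
barL [ 0.53012642 -0.09576911  0.1       ]
barR [ 0.50373189 -0.18509266  0.1       ]
jar [0.64193661 0.02252644 0.05      ]
spool [0.38932661 0.00794487 0.02      ]
board [0.70778881 0.10614789 0.03      ]
b2 [ 0.69322252 -0.13530008  0.03      ]
```

View pics/w1c.png

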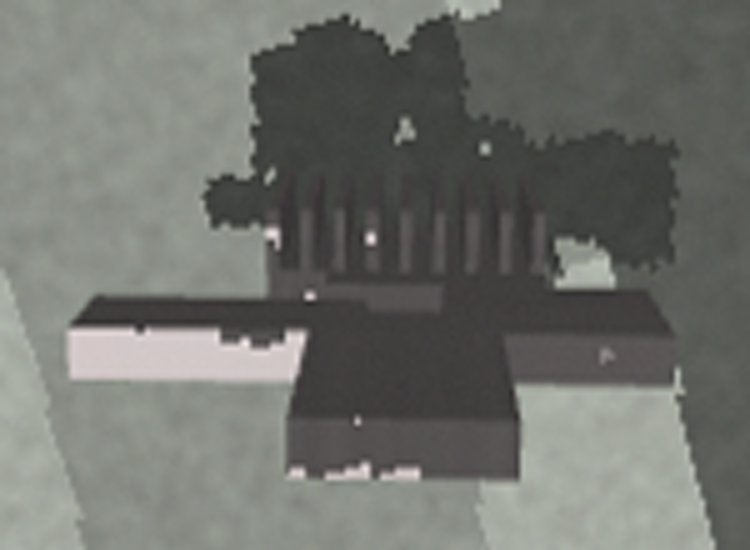

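Request:
apply_moves:
  deltas:
    - {"xyz":[0.001,0,-0.02],"turn":0}
    - {"xyz":[0,0,-0.025],"turn":0}
    - {"xyz":[0,0,-0.025],"turn":0}
    - {"xyz":[0,0,-0.025],"turn":0}
    - {"xyz":[0,0,-0.018],"turn":0}
    - {"xyz":[0,0,-0.01],"turn":0}
    - {"xyz":[0,0,0],"turn":0}
    - {"xyz":[0,0,0],"turn":0}

```text
clock: 2.45
tcp_pos: [0.513, -0.1451, 0.2819]
orientation: [3.109, -0.452, -0.001]
contact_force: [0.1, -0.0, -0.3]
grip_width: 0.0856
```

Request:
apply_moves:
  deltas:
    - {"xyz":[0,0,0],"turn":0}
    - {"xyz":[0,0,0],"turn":0}
    - {"xyz":[0,0,0],"turn":0}
    - {"xyz":[0,0,0],"turn":0}
    - {"xyz":[0,0,0],"turn":0}
    - {"xyz":[0,0,0],"turn":0}
    - {"xyz":[0,0,0],"turn":0}
    - {"xyz":[0,0,0],"turn":0}
    - {"xyz":[0,0,0],"turn":0}
    - {"xyz":[0,0,0],"turn":0}
  claw: 1
  squeeze: 60

```text
clock: 3.28
tcp_pos: [0.5135, -0.1443, 0.2825]
orientation: [3.109, -0.45, 0.002]
contact_force: [-0.4, -0.5, 5.9]
grip_width: 0.0292
```

Run:
```python
from h import *
o=readout.get_obs()
print(o["clock"],o["tcp_pos"],o["contact_force"],o["moment"],o["grip_width"])
f=grab_frame("wrist");cv2.imwrite("pics/w2.png",cv2.cvtColor(f,cv2.COLOR_RGB2BGR))
```

```text
3.2833 [ 0.51348047 -0.14433995  0.28251381] [-0.40216729 -0.50610782  5.88694611] [-0.02028313  0.22882377  0.04589559] 0.029161079785671336
```

View pics/w2.png

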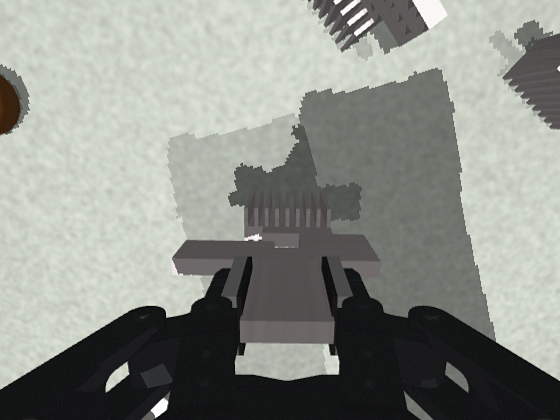

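Request:
apply_moves:
  deltas:
    - {"xyz":[0,0,0.004],"turn":0}
    - {"xyz":[0,0,0.008],"turn":0}
    - {"xyz":[0,0,0.014],"turn":0}
    - {"xyz":[0,0,0.014],"turn":0}
    - {"xyz":[0,0,0.014],"turn":0}
    - {"xyz":[0,0,0.014],"turn":0}
    - {"xyz":[0,0,0.008],"turn":0}
    - {"xyz":[0,0,0.004],"turn":0}
    - {"xyz":[0,0,0],"turn":0}
    - {"xyz":[0,0,0],"turn":0}

```text
clock: 4.17
tcp_pos: [0.5128, -0.1441, 0.3612]
orientation: [3.109, -0.45, -0.001]
contact_force: [0.4, 0.6, -4.2]
grip_width: 0.0291
```

Request:
apply_moves:
  deltas:
    - {"xyz":[0.002,0.01,0],"turn":0.02}
    - {"xyz":[0.003,0.018,0],"turn":0.03}
    - {"xyz":[0.004,0.025,0],"turn":0.04}
    - {"xyz":[0.0045,0.026,0],"turn":0.042}
    - {"xyz":[0.0045,0.026,0],"turn":0.042}
    - {"xyz":[0.0045,0.026,0],"turn":0.042}
    - {"xyz":[0.0045,0.026,0],"turn":0.042}
    - {"xyz":[0.0045,0.026,0],"turn":0.042}
    - {"xyz":[0.0045,0.026,0],"turn":0.042}
    - {"xyz":[0.004,0.025,0],"turn":0.035}
    - {"xyz":[0.002,0.015,0],"turn":0.022}
    - {"xyz":[0.0015,0.008,0],"turn":0.01}

```text
clock: 5.17
tcp_pos: [0.556, 0.117, 0.3613]
orientation: [-3.133, -0.202, 0.001]
contact_force: [-0.1, -0.2, -3.1]
grip_width: 0.029
```

Request:
apply_moves:
  deltas:
    - {"xyz":[0,0,0],"turn":0}
    - {"xyz":[0,0,0],"turn":0}
    - {"xyz":[0,0,0],"turn":0}
    - {"xyz":[0,0,0],"turn":0}

```text
clock: 5.5
tcp_pos: [0.5566, 0.111, 0.3616]
orientation: [3.135, 0.187, -0.001]
contact_force: [0.4, -0.0, -2.9]
grip_width: 0.0289
```

Run:
```python
from h import *
from scipy.spatial.transform import Rotation as Ro
o=readout.get_obs()
M=Ro.from_rotvec(o["orientation"]).as_matrix()
print(o["clock"],o["tcp_pos"],o["contact_force"],o["moment"],o["grip_width"],np.round(M,3).tolist(),"sink x yaw",np.arctan2(M[1,0],M[0,0]))
m=camera_model("wrist"); np.savez("w3.npz",**{k:np.array(v) for k,v in m.items()})
for n in ["wrist","top","side"]:
  f=grab_frame(n);cv2.imwrite(f"pics/{n}3.png",cv2.cvtColor(f,cv2.COLOR_RGB2BGR))
crop("pics/side3.png","pics/s3c.png",260,130,160,120,5)
crop("pics/top3.png","pics/t3c.png",185,200,100,75,8)
```

```text
5.5 [0.55660162 0.11099244 0.36159854] [ 0.36296936 -0.04773301 -2.88037808] [-0.04310111  0.02207014 -0.06324497] 0.028923421193908755 [[0.993, 0.119, -0.0], [0.119, -0.993, -0.001], [-0.0, 0.001, -1.0]] sink x yaw 0.11885817182762506
```

View pics/wrist3.png

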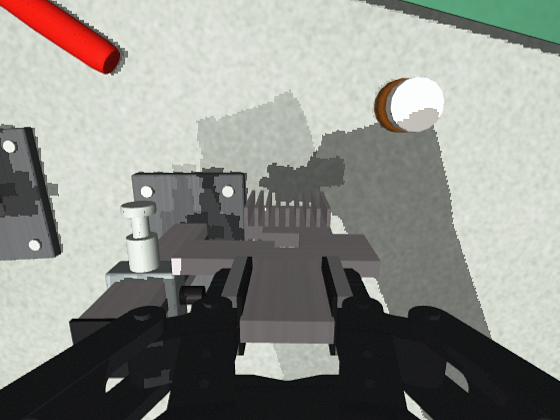

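View pics/s3c.png

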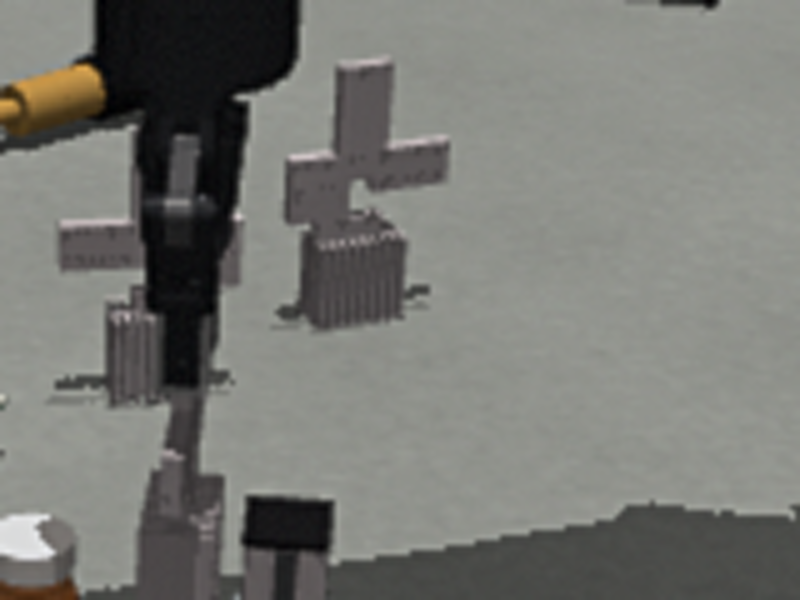

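View pics/t3c.png

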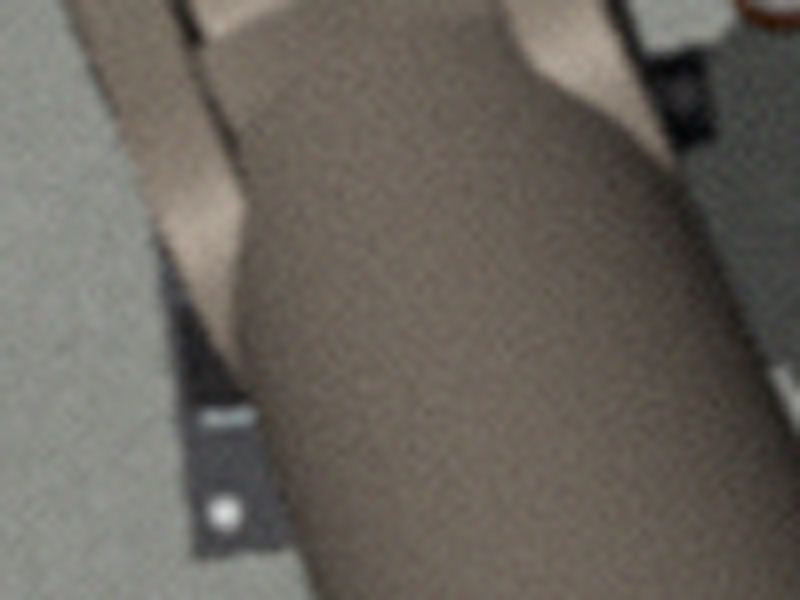

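Run:
```python
from h import *
crop("pics/wrist3.png","pics/w3c.png",95,160,100,120,6)
crop("pics/wrist3.png","pics/w3d.png",165,180,230,175,3)
```

```text
(no output)
```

View pics/w3c.png

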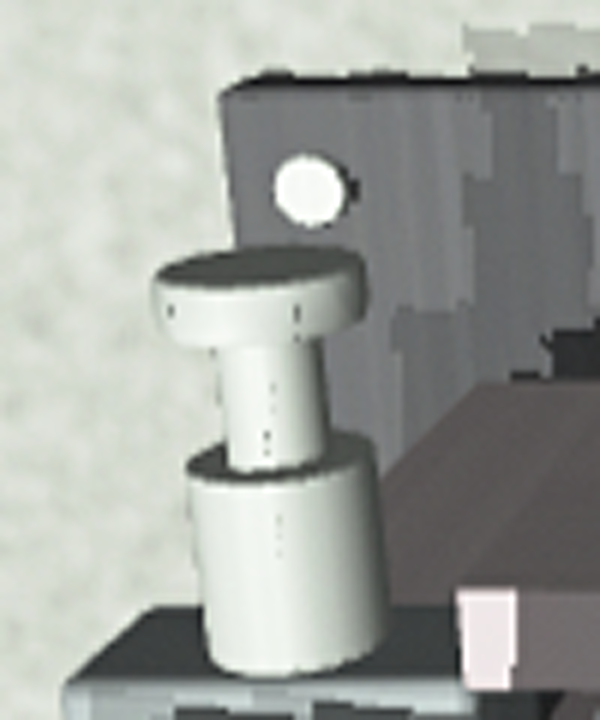

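View pics/w3d.png

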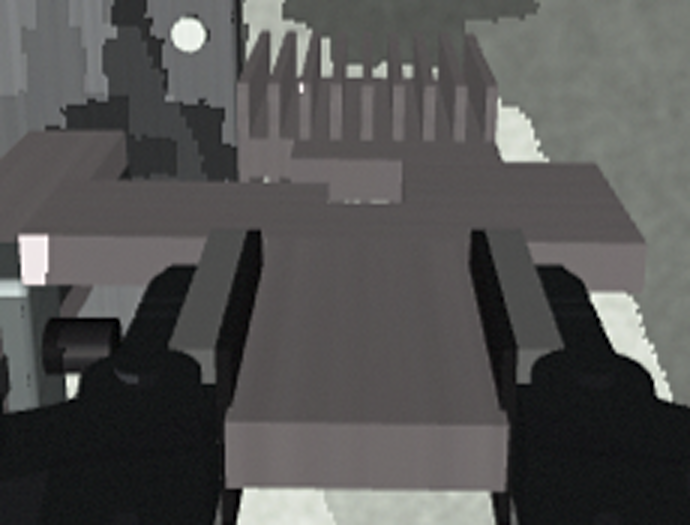

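```bash
cat > fit.py <<'E'
from h import *
from scipy.optimize import least_squares
W=dict(np.load("w3.npz"));T=camera_model("top");S=camera_model("side")
w=lambda u,v:(95+u/6,160+v/6)
t=lambda u,v:(195+u/8,205+v/8)
obs=[]# (cam, px, stand pt fn of h, sigma)
def add(c,px,f,s=1):obs.append((c,px,f,s))
add(W,w(282,458),lambda h:(.040,0,h))
add(W,w(258,267),lambda h:(.060,0,h))
add(W,w(155,280),lambda h:(.060,.010,h));add(W,w(366,268),lambda h:(.060,-.010,h))
add(W,w(187,468),lambda h:(.040,.009,h));add(W,w(377,448),lambda h:(.040,-.009,h))
add(W,w(220,92),lambda h:(.060,.05,.012))
add(W,(246,173.5),lambda h:(.060,-.05,.012))
for p,q in zip([(82,185),(360,148),(400,470),(118,515)],[(.06,.05),(.06,-.05),(-.06,-.05),(-.06,.05)]):
    add(T,t(*p),lambda h,q=q:(q[0],q[1],.012))
add(T,t(165,135),lambda h:(.057,0,h+.003))
add(S,(270+77/5,220+190/5),lambda h:(.057,0,h),1)
def res(p):
    x,y,a,h=p;c,s=np.cos(a),np.sin(a);o=[]
    for C,px,f,sg in obs:
        q=f(h);X=(x+c*q[0]-s*q[1],y+s*q[0]+c*q[1],q[2]);o+=list((proj(C,X)-px)/sg)
    return np.array(o)
r_=least_squares(res,[.5,.19,.12,.125],loss="soft_l1")
x,y,a,h=r_.x;print(r_.x);print(np.round(res(r_.x).reshape(-1,2),1).tolist())
print("gap",x+.047*np.cos(a),y+.047*np.sin(a))
for k in (.04,.047,.054):
  print(k,proj(W,(x+k*np.cos(a),y+k*np.sin(a),h)))
d=lambda u,v:(165+u/3,180+v/3)
tcp=np.array([0.5566,0.1110,.3616]);uz=tcp[2]-.2825
A=np.array([.993,.119]);B=np.array([-.119,.993])
for n,p,z in [("tabL back",(226,490),.15),("tabR back",(508,488),.15),("tabR front",(504,423),.15),("tabL front",(228,423),.15),("barL",(20,283),.1),("barR",(643,290),.1),("barLf",(20,235),.1),("barRf",(643,243),.1)]:
  q=(atz(W,*d(*p),z+uz)-tcp)[:2];print(n,q@A,q@B)
E
python3 fit.py
```

```text
[0.50190863 0.19107892 0.13249546 0.12357755]
[[0.4, 0.9], [0.3, 0.4], [0.4, -1.5], [-0.6, -0.0], [1.3, -0.6], [-0.4, 2.4], [-0.4, -0.6], [-1.3, -0.3], [-1.1, -0.7], [-1.0, -1.6], [0.2, 0.2], [0.1, 0.2], [-0.6, 0.2], [0.5, -1.2]]
gap 0.5484966849863636 0.19728800682904643
0.04 [142.4130878  237.23374117]
0.047 [141.00957083 226.09352649]
0.054 [139.58167684 214.75982271]
tabL back -0.003932084630160574 0.015021997963748928
tabR back -0.003734524181635488 -0.015030624864920432
tabR front 0.0040919869537604835 -0.014342961748442488
tabL front 0.004134456903062258 0.014535491490374634
barL -0.0031716383358915985 0.05205537584336584
barR -0.004437189831217134 -0.04183654685818242
barLf 0.004588529696092115 0.051399102784162425
barRf 0.0031997999979980884 -0.041322623248595175
```

Request:
apply_moves:
  deltas:
    - {"xyz":[-0.0007,0.005,0],"turn":0.005}
    - {"xyz":[-0.001,0.013,0],"turn":0.005}
    - {"xyz":[-0.001,0.015,0],"turn":0.005}
    - {"xyz":[-0.001,0.013,0],"turn":0.005}
    - {"xyz":[0,0.0076,0],"turn":0}
    - {"xyz":[0,0,0],"turn":0}
    - {"xyz":[0,0,0],"turn":0}
    - {"xyz":[0,0,0],"turn":0}

```text
clock: 6.32
tcp_pos: [0.5528, 0.1656, 0.3617]
orientation: [3.13, 0.222, -0.002]
contact_force: [-1.7, -5.8, 0.5]
grip_width: 0.0292
```

Run:
```python
from h import *
from scipy.spatial.transform import Rotation as Ro
o=readout.get_obs()
M=Ro.from_rotvec(o["orientation"]).as_matrix()
print(o["clock"],o["tcp_pos"],o["contact_force"],o["grip_width"],"sink x yaw",np.arctan2(M[1,0],M[0,0]))
m=camera_model("wrist"); np.savez("w4.npz",**{k:np.array(v) for k,v in m.items()})
f=grab_frame("wrist");cv2.imwrite("pics/w4.png",cv2.cvtColor(f,cv2.COLOR_RGB2BGR))
crop("pics/w4.png","pics/w4c.png",150,160,130,140,5)
```

```text
6.3167 [0.55280356 0.16564598 0.36169442] [-1.72919812 -5.76217341  0.5059861 ] 0.029232138385910544 sink x yaw 0.14176533060027588
```

View pics/w4c.png

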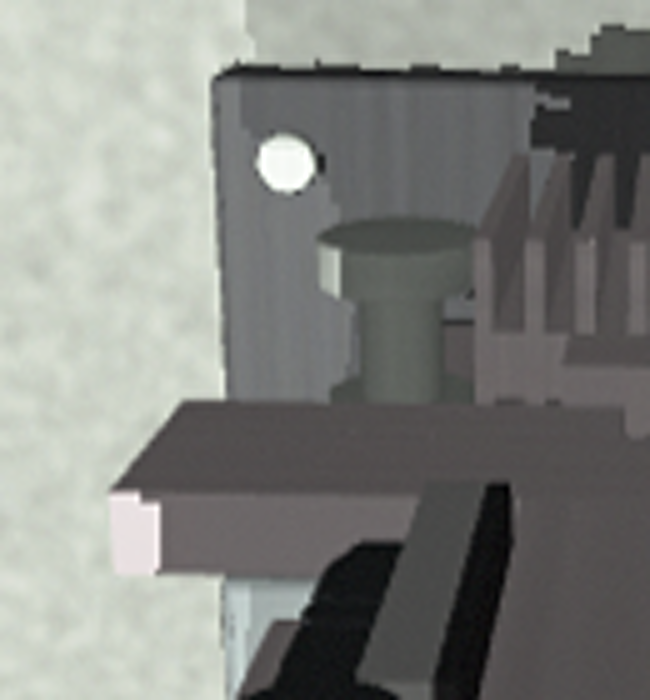

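Request:
apply_moves:
  deltas:
    - {"xyz":[0.0006,-0.005,0],"turn":-0.002}
    - {"xyz":[0.0006,-0.0045,0],"turn":-0.002}
    - {"xyz":[0,0,0],"turn":0}
    - {"xyz":[0,0,0],"turn":0}
    - {"xyz":[0,0,0],"turn":0}

```text
clock: 6.78
tcp_pos: [0.554, 0.1576, 0.3617]
orientation: [-3.133, -0.217, -0.0]
contact_force: [-0.1, 0.2, -3.0]
grip_width: 0.0288
```

Run:
```python
from h import *
from scipy.spatial.transform import Rotation as Ro
o=readout.get_obs()
M=Ro.from_rotvec(o["orientation"]).as_matrix()
print(o["clock"],o["tcp_pos"],o["contact_force"],o["moment"],o["grip_width"],"sink x yaw",np.arctan2(M[1,0],M[0,0]))
m=camera_model("wrist"); np.savez("w5.npz",**{k:np.array(v) for k,v in m.items()})
f=grab_frame("wrist");cv2.imwrite("pics/w5.png",cv2.cvtColor(f,cv2.COLOR_RGB2BGR))
crop("pics/w5.png","pics/w5c.png",150,165,250,185,3)
```

```text
6.7833 [0.55400508 0.15758058 0.36173351] [-0.14684298  0.18043477 -3.01353199] [-0.02844991 -0.03175435  0.01663999] 0.028821605166154445 sink x yaw 0.13841377466555532
```

View pics/w5c.png

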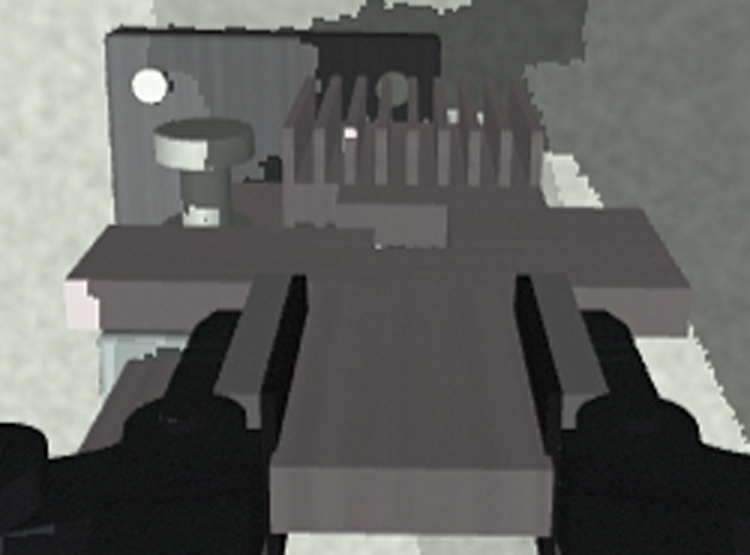

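Request:
apply_moves:
  deltas:
    - {"xyz":[0,0,-0.005],"turn":0}
    - {"xyz":[0,0,-0.007],"turn":0}
    - {"xyz":[0,0,-0.005],"turn":0}
    - {"xyz":[0,0,-0.002],"turn":0}
    - {"xyz":[0,0,0],"turn":0}
    - {"xyz":[0,0,0],"turn":0}
    - {"xyz":[0,0,0],"turn":0}

```text
clock: 7.42
tcp_pos: [0.5542, 0.157, 0.3428]
orientation: [-3.134, -0.216, -0.0]
contact_force: [0.1, 0.6, -3.2]
grip_width: 0.0295
```

Run:
```python
from h import *
o=readout.get_obs()
print(o["clock"],o["tcp_pos"],o["contact_force"],o["moment"])
f=grab_frame("wrist");cv2.imwrite("pics/w6.png",cv2.cvtColor(f,cv2.COLOR_RGB2BGR))
crop("pics/w6.png","pics/w6c.png",160,175,120,110,6)
```

```text
7.4167 [0.55418422 0.15700904 0.34283679] [ 0.11532821  0.57854044 -3.22462689] [ 0.05940041  0.00511779 -0.0064013 ]
```

View pics/w6c.png

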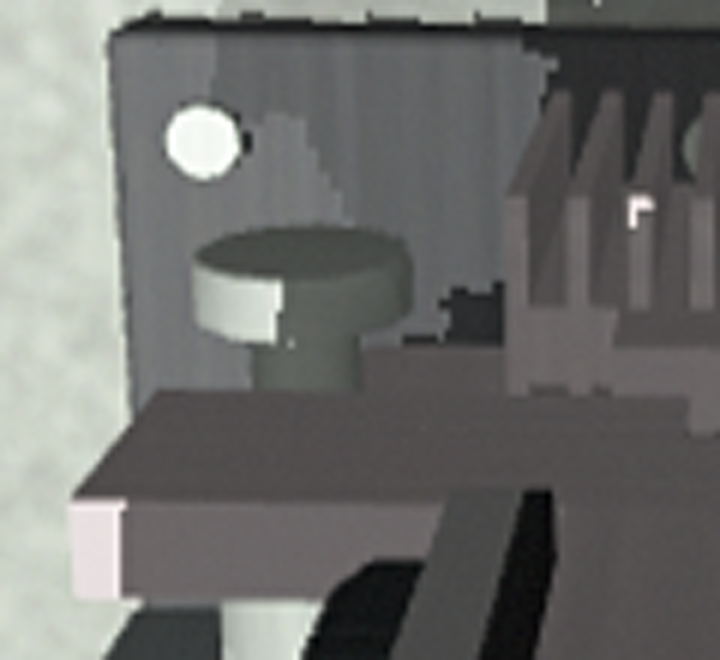

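Request:
apply_moves:
  deltas:
    - {"xyz":[0,0,-0.001],"turn":0}
    - {"xyz":[0,0,-0.001],"turn":0}
    - {"xyz":[0,0,-0.001],"turn":0}
    - {"xyz":[0,0,-0.001],"turn":0}
    - {"xyz":[0,0,0],"turn":0}
    - {"xyz":[0,0,0],"turn":0}

```text
clock: 7.97
tcp_pos: [0.5541, 0.1569, 0.3386]
orientation: [3.134, 0.216, -0.0]
contact_force: [-0.2, -0.5, -3.0]
grip_width: 0.029
```

Request:
apply_moves:
  deltas:
    - {"xyz":[0,0,-0.001],"turn":0}
    - {"xyz":[0,0,-0.0005],"turn":0}
    - {"xyz":[0,0,0],"turn":0}
    - {"xyz":[0,0,0],"turn":0}

```text
clock: 8.3
tcp_pos: [0.5541, 0.1569, 0.3371]
orientation: [3.134, 0.216, -0.0]
contact_force: [-0.5, -0.2, -2.6]
grip_width: 0.0291
```

Request:
apply_moves:
  deltas:
    - {"xyz":[0,0,-0.0005],"turn":0}
    - {"xyz":[0,0,-0.0005],"turn":0}
    - {"xyz":[0,0,0],"turn":0}
    - {"xyz":[0,0,0],"turn":0}

```text
clock: 8.63
tcp_pos: [0.554, 0.1569, 0.3361]
orientation: [3.134, 0.216, -0.0]
contact_force: [-0.1, -0.4, -3.1]
grip_width: 0.0292
```

Request:
apply_moves:
  deltas:
    - {"xyz":[0,0,-0.0005],"turn":0}
    - {"xyz":[0,0,-0.0005],"turn":0}
    - {"xyz":[0,0,0],"turn":0}
    - {"xyz":[0,0,0],"turn":0}

```text
clock: 8.97
tcp_pos: [0.5541, 0.1569, 0.3352]
orientation: [3.134, 0.216, -0.0]
contact_force: [0.1, 0.3, -2.7]
grip_width: 0.0293
```

Request:
apply_moves:
  deltas:
    - {"xyz":[0,0,-0.0005],"turn":0}
    - {"xyz":[0,0,-0.0005],"turn":0}
    - {"xyz":[0,0,0],"turn":0}
    - {"xyz":[0,0,0],"turn":0}

```text
clock: 9.3
tcp_pos: [0.5541, 0.157, 0.3342]
orientation: [3.134, 0.216, -0.0]
contact_force: [-0.1, -0.6, -2.1]
grip_width: 0.029
```

Request:
apply_moves:
  deltas:
    - {"xyz":[0,0,-0.0005],"turn":0}
    - {"xyz":[0,0,-0.0005],"turn":0}
    - {"xyz":[0,0,0],"turn":0}
    - {"xyz":[0,0,0],"turn":0}

```text
clock: 9.63
tcp_pos: [0.5541, 0.157, 0.3334]
orientation: [-3.134, -0.216, -0.0]
contact_force: [-0.8, -0.3, -0.9]
grip_width: 0.0292
```

Request:
apply_moves:
  deltas:
    - {"xyz":[0,0,-0.0005],"turn":0}
    - {"xyz":[0,0,-0.0005],"turn":0}
    - {"xyz":[0,0,0],"turn":0}
    - {"xyz":[0,0,0],"turn":0}

```text
clock: 9.97
tcp_pos: [0.5543, 0.1569, 0.3331]
orientation: [-3.134, -0.216, -0.001]
contact_force: [-2.1, -2.0, 5.7]
grip_width: 0.0289
```

Run:
```python
from h import *
o=readout.get_obs()
print(o["clock"],o["tcp_pos"],o["contact_force"],o["moment"],o["orientation"])
```

```text
9.9667 [0.55425677 0.15692392 0.3330747 ] [-2.10331886 -1.97948722  5.7259812 ] [-0.06653281  0.57358002  0.10414476] [-3.13414903e+00 -2.16021530e-01 -1.33200008e-03]
```

```bash
cat >> fit.py <<'E'
print('----')
w6=camera_model("wrist")
# wrist model shifted to w6 moment
o=readout.get_obs();d0=np.array([0.55418422,0.15700904,0.34283679])-o["tcp_pos"]
W6=dict(intrinsics=w6["intrinsics"],R=w6["R"],t=w6["t"]-w6["R"]@d0)
g=lambda u,v:(160+u/6,175+v/6)
for hh in (.1195,.121,.1225,.124):
  pL=atz(W6,*g(193,264),hh);pR=atz(W6,*g(412,258),hh);c=(pL+pR)/2
  a=.1325
  tc=np.array([0.55418422,0.15700904]);A=np.array([np.cos(a),np.sin(a)]);B=np.array([-A[1],A[0]])
  print(hh,np.linalg.norm(pL-pR),"head front rel tcp x_s",(c[:2]-tc)@A,"y_s",(c[:2]-tc)@B)
  W5=dict(np.load("w5.npz"))
  def res2(p): 
    return res([p[0],p[1],p[2],hh])
  q=least_squares(res2,[.5,.19,.13],loss="soft_l1");print(q.x,q.cost,"gap",q.x[0]+.047*np.cos(q.x[2]),q.x[1]+.047*np.sin(q.x[2]))
E
python3 fit.py | sed -n '/----/,$p'
```

```text
----
0.1195 0.020096566798183065 head front rel tcp x_s 0.011195279821293818 y_s 0.042255085452478094
[0.50091258 0.1922529  0.13586921] 12.454849168939834 gap 0.5474794305826157 0.198619123537749
0.121 0.019939562895688434 head front rel tcp x_s 0.011632336810442316 y_s 0.04193088578312243
[0.50128843 0.19181692 0.13462598] 9.6918091678406 gap 0.5478631576563585 0.1981252497353551
0.1225 0.019782558993193797 head front rel tcp x_s 0.012069393799591035 y_s 0.04160668611376676
[0.50164672 0.19138008 0.13355096] 8.194809931790719 gap 0.5482281990741548 0.19763833560078242
0.124 0.019625555090699156 head front rel tcp x_s 0.01250645078873953 y_s 0.04128248644441109
[0.50201408 0.19096674 0.13199231] 7.9488216852759646 gap 0.548605261102989 0.19715237609563313
```

Request:
apply_moves:
  deltas:
    - {"xyz":[0,0,0.001],"turn":0}
    - {"xyz":[0,0,0.001],"turn":0}
    - {"xyz":[-0.0007,0,0],"turn":0.004}
    - {"xyz":[-0.0008,0,0],"turn":0.004}
    - {"xyz":[0,0,0],"turn":0}
    - {"xyz":[0,0,0],"turn":0}
    - {"xyz":[0,0,0],"turn":0}

```text
clock: 10.55
tcp_pos: [0.5525, 0.1569, 0.334]
orientation: [3.133, 0.229, -0.0]
contact_force: [-0.6, 0.0, -3.1]
grip_width: 0.0294
```

Request:
apply_moves:
  deltas:
    - {"xyz":[0,0,0.0015],"turn":0}
    - {"xyz":[-0.0004,0.003,0],"turn":0}
    - {"xyz":[-0.0005,0.004,0],"turn":0}
    - {"xyz":[-0.0005,0.004,0],"turn":0}
    - {"xyz":[-0.0005,0.004,0],"turn":0}
    - {"xyz":[-0.0004,0.003,0],"turn":0}
    - {"xyz":[-0.0003,0.002,0],"turn":0}
    - {"xyz":[0,0,0],"turn":0}
    - {"xyz":[0,0,0],"turn":0}
    - {"xyz":[0,0,0],"turn":0}

```text
clock: 11.38
tcp_pos: [0.55, 0.1767, 0.3357]
orientation: [3.133, 0.228, -0.0]
contact_force: [-0.2, 0.2, -3.3]
grip_width: 0.0289
```

Run:
```python
from h import *
o=readout.get_obs()
print(o["clock"],o["tcp_pos"],o["contact_force"],o["moment"],o["orientation"])
f=grab_frame("wrist");cv2.imwrite("pics/w7.png",cv2.cvtColor(f,cv2.COLOR_RGB2BGR))
crop("pics/w7.png","pics/w7c.png",160,175,130,110,6)
```

```text
11.3833 [0.5500247  0.17671017 0.33566032] [-0.23344498  0.22111209 -3.31984279] [ 0.03025068 -0.018087   -0.0352804 ] [ 3.13301753e+00  2.28408463e-01 -6.67330133e-05]
```

View pics/w7c.png

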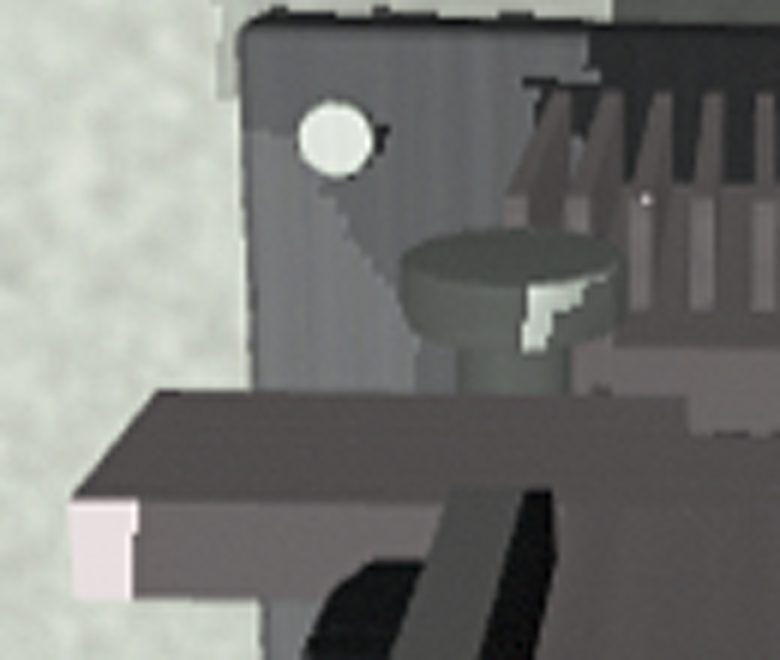

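Request:
apply_moves:
  deltas:
    - {"xyz":[-0.0002,0.0015,0],"turn":0}
    - {"xyz":[-0.0002,0.0015,0],"turn":0}
    - {"xyz":[-0.0003,0.002,0],"turn":0}
    - {"xyz":[-0.0003,0.002,0],"turn":0}
    - {"xyz":[-0.0003,0.002,0],"turn":0}
    - {"xyz":[-0.0002,0.0015,0],"turn":0}
    - {"xyz":[-0.0002,0.0015,0],"turn":0}
    - {"xyz":[0,0,0],"turn":0}
    - {"xyz":[0,0,0],"turn":0}

```text
clock: 12.18
tcp_pos: [0.5482, 0.189, 0.3357]
orientation: [3.133, 0.229, -0.0]
contact_force: [-0.6, 0.8, -3.9]
grip_width: 0.029
```

Request:
apply_moves:
  deltas:
    - {"xyz":[-0.0002,0.0015,0],"turn":0}
    - {"xyz":[-0.0002,0.0015,0],"turn":0}
    - {"xyz":[-0.0002,0.0015,0],"turn":0}
    - {"xyz":[-0.0002,0.0015,0],"turn":0}
    - {"xyz":[-0.0002,0.0015,0],"turn":0}
    - {"xyz":[0,0,0],"turn":0}
    - {"xyz":[0,0,0],"turn":0}
    - {"xyz":[0,0,0],"turn":0}

```text
clock: 12.85
tcp_pos: [0.5473, 0.1964, 0.3357]
orientation: [3.133, 0.229, -0.0]
contact_force: [0.6, 0.1, -2.5]
grip_width: 0.029
```

Request:
apply_moves:
  deltas:
    - {"xyz":[-0.0001,0.0008,0],"turn":0}
    - {"xyz":[-0.0001,0.0008,0],"turn":0}
    - {"xyz":[0,0,0],"turn":0}
    - {"xyz":[0,0,0],"turn":0}
    - {"xyz":[0,0,0],"turn":0}

```text
clock: 13.27
tcp_pos: [0.5471, 0.198, 0.3357]
orientation: [3.133, 0.229, -0.0]
contact_force: [-0.3, 0.1, -3.5]
grip_width: 0.0291
```

Request:
apply_moves:
  deltas:
    - {"xyz":[-0.0001,0.0007,0],"turn":0}
    - {"xyz":[0,0,0],"turn":0}
    - {"xyz":[0,0,0],"turn":0}
    - {"xyz":[0,0,0],"turn":0}

```text
clock: 13.6
tcp_pos: [0.547, 0.1987, 0.3357]
orientation: [3.133, 0.229, -0.0]
contact_force: [-0.4, -1.2, -3.2]
grip_width: 0.0292
```

Run:
```python
from h import *
o=readout.get_obs()
print(o["clock"],o["tcp_pos"],o["contact_force"],o["moment"],o["orientation"])
for n in ("wrist","side"):
  f=grab_frame(n);cv2.imwrite(f"pics/{n}8.png",cv2.cvtColor(f,cv2.COLOR_RGB2BGR))
crop("pics/wrist8.png","pics/w8c.png",160,175,130,110,6)
crop("pics/side8.png","pics/s8c.png",240,190,130,110,6)
```

```text
13.6 [0.54696808 0.1987435  0.33569813] [-0.42080932 -1.16600381 -3.15566565] [-8.01057937e-05 -2.84988791e-02 -3.68401098e-02] [ 3.13321733e+00  2.28825748e-01 -3.69944795e-05]
```

View pics/w8c.png

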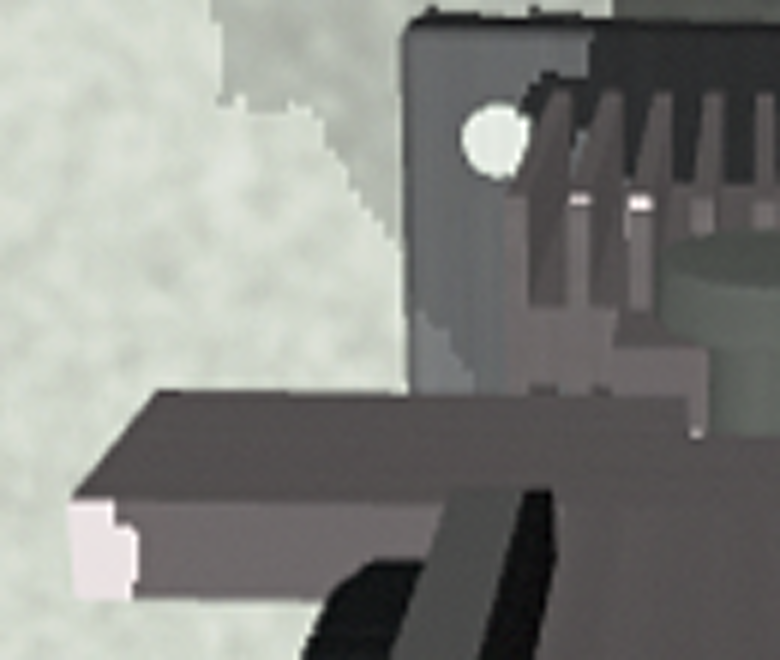

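View pics/s8c.png

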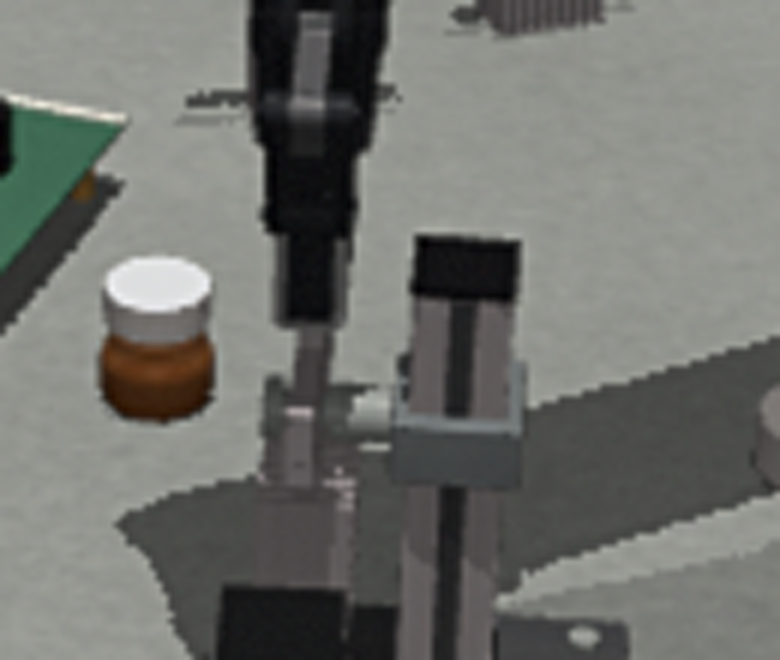

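Request:
apply_moves:
  deltas:
    - {"xyz":[-0.0001,0.0006,0],"turn":0}
    - {"xyz":[0,0,0],"turn":0}
    - {"xyz":[0,0,0],"turn":0}
    - {"xyz":[0,0,0],"turn":0}

```text
clock: 14.03
tcp_pos: [0.5469, 0.1994, 0.3357]
orientation: [-3.133, -0.229, -0.0]
contact_force: [0.4, 0.1, -3.4]
grip_width: 0.029
```

Request:
apply_moves:
  deltas:
    - {"xyz":[-0.0001,0.0006,0],"turn":0}
    - {"xyz":[0,0,0],"turn":0}
    - {"xyz":[0,0,0],"turn":0}
    - {"xyz":[0,0,0],"turn":0}

```text
clock: 14.37
tcp_pos: [0.5468, 0.1999, 0.3357]
orientation: [3.133, 0.229, -0.0]
contact_force: [-0.4, 0.1, -2.5]
grip_width: 0.0292
```

Request:
apply_moves:
  deltas:
    - {"xyz":[-0.0001,0.0006,0],"turn":0}
    - {"xyz":[0,0,0],"turn":0}
    - {"xyz":[0,0,0],"turn":0}
    - {"xyz":[0,0,0],"turn":0}

```text
clock: 14.7
tcp_pos: [0.5467, 0.2003, 0.3357]
orientation: [3.133, 0.228, 0.0]
contact_force: [-0.1, -0.8, -2.9]
grip_width: 0.0291
```

Request:
apply_moves:
  deltas:
    - {"xyz":[-0.0001,0.0006,0],"turn":0}
    - {"xyz":[0,0,0],"turn":0}
    - {"xyz":[0,0,0],"turn":0}
    - {"xyz":[0,0,0],"turn":0}

```text
clock: 15.03
tcp_pos: [0.5467, 0.2006, 0.3356]
orientation: [3.132, 0.228, -0.0]
contact_force: [0.5, -3.0, -2.4]
grip_width: 0.0289
```

Request:
apply_moves:
  deltas:
    - {"xyz":[0.0003,-0.0022,0],"turn":0}
    - {"xyz":[0,0,0],"turn":0}
    - {"xyz":[0,0,-0.001],"turn":0}
    - {"xyz":[0,0,-0.002],"turn":0}
    - {"xyz":[0,0,-0.002],"turn":0}
    - {"xyz":[0,0,0],"turn":0}
    - {"xyz":[0,0,0],"turn":0}
    - {"xyz":[0,0,0],"turn":0}

```text
clock: 15.7
tcp_pos: [0.5468, 0.199, 0.3306]
orientation: [-3.133, -0.229, 0.0]
contact_force: [0.9, 0.1, -2.9]
grip_width: 0.0293
```

Request:
apply_moves:
  deltas:
    - {"xyz":[0,0,-0.001],"turn":0}
    - {"xyz":[0,0,-0.001],"turn":0}
    - {"xyz":[0,0,-0.001],"turn":0}
    - {"xyz":[0,0,-0.001],"turn":0}
    - {"xyz":[0,0,0],"turn":0}
    - {"xyz":[0,0,0],"turn":0}
    - {"xyz":[0,0,0],"turn":0}

```text
clock: 16.28
tcp_pos: [0.5469, 0.1989, 0.3267]
orientation: [3.133, 0.229, -0.0]
contact_force: [0.4, 0.1, -2.8]
grip_width: 0.0295
```

In the notch (below the roof-contact height with no force). Feel for the seat.

Request:
apply_moves:
  deltas:
    - {"xyz":[0,0,-0.0005],"turn":0}
    - {"xyz":[0,0,-0.0005],"turn":0}
    - {"xyz":[0,0,-0.0005],"turn":0}
    - {"xyz":[0,0,0],"turn":0}
    - {"xyz":[0,0,0],"turn":0}

```text
clock: 16.7
tcp_pos: [0.5469, 0.1989, 0.3252]
orientation: [3.133, 0.229, -0.0]
contact_force: [0.3, 0.3, -3.0]
grip_width: 0.0293
```

Request:
apply_moves:
  deltas:
    - {"xyz":[0,0,-0.0005],"turn":0}
    - {"xyz":[0,0,0],"turn":0}
    - {"xyz":[0,0,0],"turn":0}
    - {"xyz":[0,0,0],"turn":0}

```text
clock: 17.03
tcp_pos: [0.5469, 0.199, 0.3247]
orientation: [3.133, 0.229, 0.0]
contact_force: [-0.9, -0.0, -2.4]
grip_width: 0.0289
```

Request:
apply_moves:
  deltas:
    - {"xyz":[0,0,-0.0004],"turn":0}
    - {"xyz":[0,0,0],"turn":0}
    - {"xyz":[0,0,0],"turn":0}
    - {"xyz":[0,0,0],"turn":0}

```text
clock: 17.37
tcp_pos: [0.5469, 0.199, 0.3245]
orientation: [-3.133, -0.229, -0.0]
contact_force: [0.4, -0.6, -2.1]
grip_width: 0.0288
```

Request:
apply_moves:
  deltas:
    - {"xyz":[0,0,-0.0004],"turn":0}
    - {"xyz":[0,0,0],"turn":0}
    - {"xyz":[0,0,0],"turn":0}
    - {"xyz":[0,0,0],"turn":0}

```text
clock: 17.7
tcp_pos: [0.547, 0.199, 0.3243]
orientation: [-3.133, -0.229, -0.001]
contact_force: [-1.2, -0.1, 1.4]
grip_width: 0.0287
```

Request:
apply_moves:
  deltas:
    - {"xyz":[0,0,0.0002],"turn":0}
    - {"xyz":[0,0,0],"turn":0}
    - {"xyz":[0,0,0],"turn":0}
    - {"xyz":[0,0,0],"turn":0}
  squeeze: 20

```text
clock: 18.03
tcp_pos: [0.547, 0.199, 0.3242]
orientation: [-3.133, -0.229, -0.0]
contact_force: [-2.2, -0.3, 2.2]
grip_width: 0.0291
```

Request:
apply_moves:
  deltas:
    - {"xyz":[0,0,0],"turn":0}
    - {"xyz":[0,0,0],"turn":0}
    - {"xyz":[0,0,0],"turn":0}
    - {"xyz":[0,0,0],"turn":0}
    - {"xyz":[0,0,0],"turn":0}
    - {"xyz":[0,0,0],"turn":0}
  claw: -0.3

```text
clock: 18.53
tcp_pos: [0.5469, 0.1989, 0.3241]
orientation: [3.133, 0.229, -0.0]
contact_force: [-0.9, -0.1, -0.9]
grip_width: 0.0556
```

Run:
```python
from h import *
o=readout.get_obs()
print(o["clock"],o["tcp_pos"],o["contact_force"],o["moment"],o["grip_width"])
for n in ("wrist","side"):
  f=grab_frame(n);cv2.imwrite(f"pics/{n}9.png",cv2.cvtColor(f,cv2.COLOR_RGB2BGR))
crop("pics/side9.png","pics/s9c.png",240,190,130,110,6)
```

```text
18.5333 [0.54689263 0.1989293  0.3240531 ] [-0.89440653 -0.13898836 -0.85452321] [0.00395933 0.02015835 0.01704389] 0.0556180690405275
```

View pics/wrist9.png

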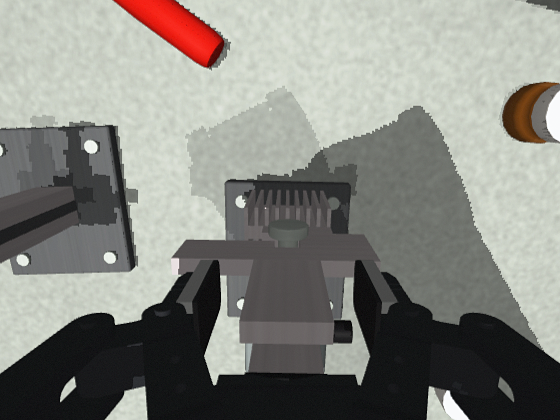

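View pics/s9c.png

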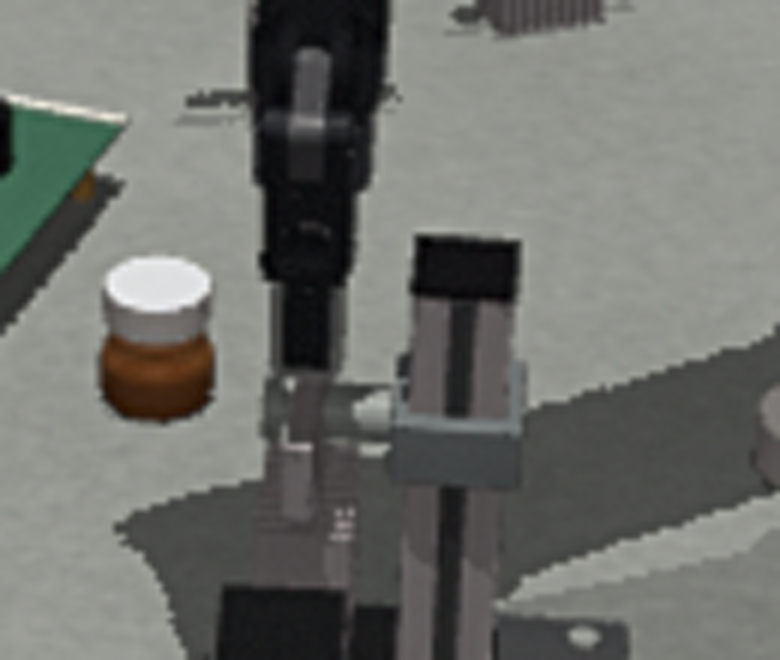

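Request:
apply_moves:
  deltas:
    - {"xyz":[0,0,0.004],"turn":0}
    - {"xyz":[0,0,0.01],"turn":0}
    - {"xyz":[0,0,0.015],"turn":0}
    - {"xyz":[0,0,0.015],"turn":0}
    - {"xyz":[0,0,0.02],"turn":0}
    - {"xyz":[0,0,0.02],"turn":0}
    - {"xyz":[0,0,0.02],"turn":0}
    - {"xyz":[0,0,0.01],"turn":0}
    - {"xyz":[0,0,0],"turn":0}
    - {"xyz":[0,0,0],"turn":0}
    - {"xyz":[0,0,0],"turn":0}

```text
clock: 19.55
tcp_pos: [0.5466, 0.1987, 0.437]
orientation: [3.133, 0.229, -0.002]
contact_force: [0.3, -0.3, 0.3]
grip_width: 0.0552
```

Run:
```python
from h import *
o=readout.get_obs()
print(o["clock"],o["tcp_pos"],o["contact_force"],o["grip_width"])
for n in ("wrist","side"):
  f=grab_frame(n);cv2.imwrite(f"pics/{n}10.png",cv2.cvtColor(f,cv2.COLOR_RGB2BGR))
crop("pics/side10.png","pics/s10c.png",240,190,130,110,6)
```

```text
19.55 [0.54655409 0.19870093 0.43702293] [ 0.29838772 -0.30064427  0.27679596] 0.05524548657884177
```

View pics/wrist10.png

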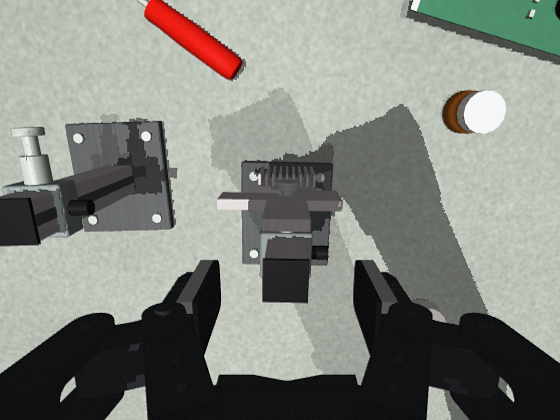

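View pics/s10c.png

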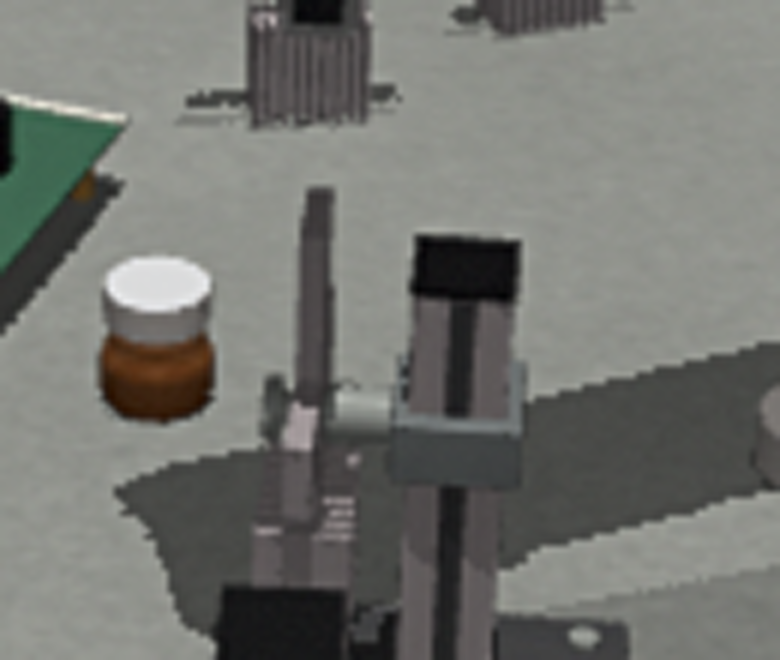

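Request:
apply_moves:
  deltas:
    - {"xyz":[0,0,0],"turn":0}
    - {"xyz":[0,0,0],"turn":0}
    - {"xyz":[0,0,0],"turn":0}
    - {"xyz":[0,0,0],"turn":0}
    - {"xyz":[0,0,0],"turn":0}
    - {"xyz":[0,0,0],"turn":0}
    - {"xyz":[0,0,0],"turn":0}
    - {"xyz":[0,0,0],"turn":0}
    - {"xyz":[0,0,0],"turn":0}
    - {"xyz":[0,0,0],"turn":0}
    - {"xyz":[0,0,0],"turn":0}
    - {"xyz":[0,0,0],"turn":0}

```text
clock: 20.65
tcp_pos: [0.5469, 0.1989, 0.4381]
orientation: [3.133, 0.229, 0.0]
contact_force: [-1.2, -0.6, 1.2]
grip_width: 0.0556
```

Run:
```python
from h import *
for n in ("wrist","top","side"):
  f=grab_frame(n);cv2.imwrite(f"pics/{n}11.png",cv2.cvtColor(f,cv2.COLOR_RGB2BGR))
a=cv2.imread("pics/side10.png").astype(int);b=cv2.imread("pics/side11.png").astype(int)
print("moving px near sink",(abs(a-b).max(2)[215:300,270:310]>40).sum())
crop("pics/wrist11.png","pics/w11c.png",190,130,180,140,4)
```

```text
moving px near sink 1
```

View pics/w11c.png

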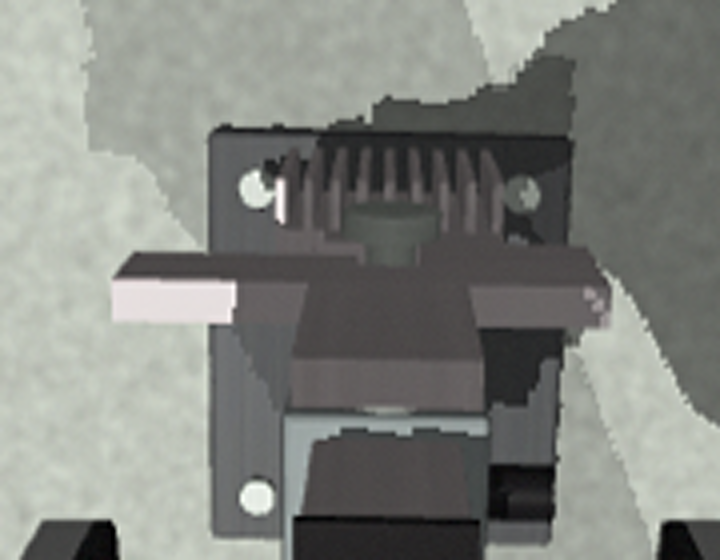

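View pics/side11.png

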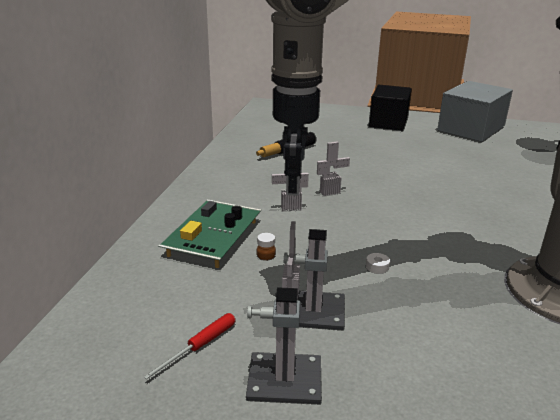

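The heat sink hangs still on the stud of the nearer stand, and the gripper is clear of it. The board, jar, spool and screwdriver are where they started.

```bash
python3 -c "
from bench import r; print(r.hand_in())"
```

```text
the job is handed in; nothing more can be done
None
```

The heat sink nearest the base now hangs by its notch on the nearer stand's stud. I handed the job in at about 21 s.

**How it went:** I gripped the tab across its width and turned the strap to line up with the stand. I lowered the long lip onto the neck until I felt it, which put the stud axis at about 121 mm. Then I lifted about 1.5–2 mm and slid the slot on until the web touched (about 3 N). I backed off to centre the stud and let the sink down until the stud took its weight. Finally I opened the gripper and lifted it straight up and clear.

**Last checks:**
- Two side pictures about 1.2 s apart show the sink hanging still.
- In the last side picture the strap is between the stud's head and shoulder, and nothing touches the robot.
- The bystanders and the other sinks look unmoved in the last side picture.

**What disagreed or went wrong:**
- **Bump on approach:** my first approach was too high, and the fin block most likely touched the stud's head. The reading was about 6 N against the 25 N limit. I backed off, and the sink had not slipped in the grip.
- **Stud height:** the camera fit gave about 123.6 mm, while feeling gave about 121 mm. I used the felt value.
- **Lip contact:** the peak was roughly 9 N on the neck, with about 2 N sideways. A picture then showed the strap about 1.4 mm off centre in the gap, so I corrected it before sliding.

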